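# Stack the sample carousel: cooling plate and sample plate onto the splined spindle

### The arm

A 7-joint arm with a two-finger parallel gripper is mounted at the origin on the work surface. World frame = base frame: x ahead of the robot, y to its left, z up, the work surface at z = 0. Lengths are in m, angles in degrees, forces in N, time in s.
With the tool pointing down it reaches from about 0.425 to 0.875 m from the base axis. Payload 4.7 kg.
Tool frame: the origin (TCP) lies at the very end of the fingers, on their centre line; the grasp point (between the pads) lies 19 mm behind it (env.grasp_offset is the distance from the TCP to the grasp point, in m); z points along the fingers, y is the line along which they close (so a half turn about z gives the same grasp; the last joint's range is limited). The gripper opens to 87 mm and grips with 3 to 60 N. Pads are 19 mm wide; open, the fingers measure 117 mm over their backs; the gripper's body (75 mm by 190 mm) begins 51 mm behind the grasp point.
Start: joints at [68.016, 18.392, -4.016, 83.108, 1.295, 78.541, -3.26], TCP at [0.252, -0.599, 0.223] pointing down, gripper open.
Joint ranges: [-163.93, 163.93], [-17.29, 119.83], [-79.2, 71.16], [3.27, 140.29], [-89.18, 269.18], [5.43, 117.66], [-154.24, 154.24]. Speed limits (degrees/s): [147.25, 147.25, 180, 180, 180, 180, 180].

### API

Orientations are given as [roll, pitch, yaw] about the fixed x, y, z axes, in that order (R = Rz(yaw) Ry(pitch) Rx(roll)).
In Python, from cell import env gives the robot as it stands. The module is installed in compiled form; this text tells all that it offers.
- The arm moves only by the tool drive_tool, never from a script. Its argument "moves" is one flat list of numbers, 5 for each row, row after row: the shift along the tool's x, y, z in units of 40 mm (1.0 is 40 mm), then the turn about the tool's z in units of 10 degrees (1.0 is 10 degrees), then the finger opening in mm, from 0 to 87. A call has 1 to 5 rows; each row is the pose to reach, as a shift and turn from the pose commanded when the call began, along the tool's axes at that moment; what a row does not reach only later rows make up. A row lasts 1/8 s, in which the tool goes at most 62.5 mm and 10.7 degrees, less where a joint would pass 70% of its speed; a pose out of reach is approached as far as the arm can. A call with a gripper value outside its range is refused whole. The fingers move at their own pace and stop on an object; "squeeze" is the grip in N (left out, the last holds). Time passes only in rows, so rows that repeat a pose let the fingers close. It gives the time, the measured TCP pose, the force, the opening and the grip force at its end, in the units of the state.
- env.get_obs(): the state, without advancing time (a new reading comes with each control period).
- env.read_camera(name): name is "scene" or "top"; returns (picture, depth): 384x512x3 uint8, red, green, blue; 384x512 float32, m along the optical axis (not along the pixel's ray), 0 where there is no reading.
- env.camera_model(name): a dict with "K" (3x3 intrinsics, pixels), "rvec" (rotation vector, rad) and "tvec" (3), from world to camera coordinates, as OpenCV has them. Camera axes: x right, y down, z forward; pixel columns grow to the right and rows downward; lengths in m; the calibration is good to about 2 mm. A picture is of the moment at which its call begins. camera_model takes no time and is no camera call.
- env.sign_off(): hands the job in; it is judged then, once.
The state is a dict: "time_s": time; "qpos": joint angles; "joint_velocities": joint speeds; "effort": joint torques, N m; "tool_pos": TCP position; "tool_rot": TCP orientation; "force": force on the tool from outside, world axes, zero at the start; "wrist_torque": the same for the moment, N m; "grip_width": finger opening in m; "grasp_force": force on a finger pad.
Only numpy, scipy, OpenCV 4.12 (cv2) and the standard library are available. Lean on these libraries where they do the work, as an engineer would, in place of code of your own. Each camera call takes 0.05 s, during which the arm holds its last target. There are 200 camera calls.

### The job

Build up the sample carousel on its splined spindle: put the blue cooling plate on first, with its lifting tab on the opposite side from the tab of the white plate already fixed there, then the loose white sample plate on top of it with its tab back on the same side as the fixed plate's. Both must sit flat and fully home on the spindle; leave the orange plate, which belongs to another machine, where it lies.

Things in the scene. Friction and masses are not known exactly. Their poses are not given: they have to be found in the camera images.
- hub: Steel splined spindle fixed upright on the bench. Origin: centre of its foot, at bench height; z up. Core 17 mm thick, ribs at +y and -y 7 mm wide reaching 18 mm from the axis, full to height 72 mm, then tapering to a nose 98 mm high. Plates go over it with about 5 mm (15 degrees) of play, tab along hub +y or -y. First loose plate rests with underside at 44 mm, the next at 58 mm.
- hub_tab (a point): Middle of the tab of the white plate fixed on the spindle (90 mm disc at heights 30 to 44 mm): 68 mm from the axis along hub +y, 42.5 mm above the bench. Same bar as on the loose plates; its top is at 55 mm. A plate whose tab lies over the tab directly below cannot go home; over a tab two plates down it clears by 3 mm.
- blue_plate: Blue cooling plate with silvery discs on top: toothed disc, 90 mm across (100 over rim teeth), 14 thick, about 70 g, lying flat left or right of the spindle. Origin: centre of underside; z up; its tab points along +y, at the start roughly towards the robot. Bore 28 mm wide with keyways at +y and -y, 18 mm wide, reaching 23 to 25 mm from the centre.
- white_plate: Loose white sample plate with dark wells on top: toothed disc, 90 mm across (100 over rim teeth), 14 thick, about 70 g, lying flat left or right of the spindle. Origin: centre of underside; z up; its tab points along +y, at the start roughly towards the robot. Bore 28 mm wide with keyways at +y and -y, 18 mm wide, reaching 23 to 25 mm from the centre.
- orange_plate: Orange plate of another machine, not to be used: toothed disc, 90 mm across (100 over rim teeth), 14 thick, about 70 g, lying flat left or right of the spindle. Origin: centre of underside; z up; its tab points along +y, at the start roughly towards the robot. Plain round 50 mm bore, no keyways.
- blue_plate_tab (a point): Blue plate's lifting tab: middle of the bar, 68 mm from the plate's centre along plate +y, 12.5 mm above its underside. Beyond a low neck the bar is 12 mm wide, runs from 56 to 84 mm from the centre and stands 25 mm high from the underside; pinched across its width from above it carries the plate.
- white_plate_tab (a point): White plate's lifting tab: middle of the bar, 68 mm from the plate's centre along plate +y, 12.5 mm above its underside. Beyond a low neck the bar is 12 mm wide, runs from 56 to 84 mm from the centre and stands 25 mm high from the underside; pinched across its width from above it carries the plate.
Not all that is in view belongs to the job. What is shaped like the blue_plate but red is not meant.

How it is judged (in metres and radians):
On the way, in this order (a step that is already met when the one before it is completed fails the run):
1. the blue plate is home on the fixed plate, its tab opposite the fixed plate's (horizontal distance between blue_plate and hub below 0.012 m and z of blue_plate in the frame of hub between 0.04 and 0.048 m and y of blue_plate_tab in the frame of hub below -0.045 m and x of blue_plate_tab in the frame of hub between -0.03 and 0.03 m and angle between blue_plate's own z axis and vertical below 0.12 rad), for 0.2 s.
2. the white plate is home on the blue one, its tab on the fixed plate's side (horizontal distance between white_plate and hub below 0.012 m and z of white_plate in the frame of hub between 0.054 and 0.062 m and y of white_plate_tab in the frame of hub above 0.045 m and x of white_plate_tab in the frame of hub between -0.03 and 0.03 m and angle between white_plate's own z axis and vertical below 0.12 rad), for 0.2 s.
At the end, for the whole second after the job is handed in: Undersides above the hub's foot: blue 40-48 mm, white 54-62 mm; both within 12 mm of the axis, 0.12 rad of level, at rest; blue tab point beyond 45 mm on hub -y, white on +y, each within 30 mm of the hub's y axis; orange plate moved under 30 mm (all of step 1 and all of step 2 and linear speed of each of blue_plate, white_plate below 0.02 m/s and distance of orange_plate from where it was at the start of the episode below 0.03 m); the robot touches nothing.
It fails at once if the orange plate is moved more than 30 mm (distance of orange_plate from where it was at the start of the episode above 0.03 m).
It also fails if it takes over 72 s, if anything falls off the work surface, if the arm or the gripper's body presses on something with over 40 N, if the wrist force passes 120 N, or if a joint passes its speed limit or range.

## Working session

There is one attempt and no reset: what is moved stays moved. The work goes in short steps, Python scripts to look and compute and a tool call to move; the robot and the scene stay as the last step left them, time stands still between calls to the robot, and variables do not carry over. Pictures are saved under pics/ and viewed, at most 10 in all, crops included, and the job is handed in when it is done.

Besides the shell and the picture viewer there is one more tool, called after "Call:" as name(argument=value, ...) on one line, values as JSON. drive_tool: Moves the arm, as the interface text tells. Its arguments: {"type":"object","properties":{"moves":{"type":"array","items":{"type":"number"}},"squeeze":{"type":"number"}},"required":["moves"]}

```bash
mkdir -p pics
cat > h.py <<'E'
import numpy as np, cv2
from cell import env
def cam(n):
    m=env.camera_model(n); R=cv2.Rodrigues(np.array(m["rvec"],float))[0]; return np.array(m["K"],float),R,np.array(m["tvec"],float).ravel()
def ray(n,uv,z):
    K,R,t=cam(n); c=-R.T@t; d=R.T@np.linalg.solve(K,np.array([uv[0],uv[1],1.])); return c+d*(z-c[2])/d[2]
def cloud(n,depth):
    K,R,t=cam(n); v,u=np.indices(depth.shape); p=np.stack([(u-K[0,2])/K[0,0]*depth,(v-K[1,2])/K[1,1]*depth,depth],-1)
    return (p-t)@R
def save(n,f,s=1.5):
    im,d=env.read_camera(n); cv2.imwrite(f,cv2.resize(im[...,::-1],None,fx=s,fy=s)); return im,d
E
python3 - <<'E'
from h import *
for n in("top","scene"):
    im,d=save(n,f"pics/{n}0.png"); np.savez(f"pics/{n}0.npz",im=im,d=d)
    K,R,t=cam(n); print(n,-R.T@t,R[2])
o=env.get_obs(); print(o["tool_pos"],o["tool_rot"],o["force"],o["time_s"])
E
```

```text
top [ 0.41843376 -0.17145342  1.11275005] [ 0.06498598  0.00532483 -0.99787197]
scene [ 1.12737994 -0.07184099  0.88367854] [-0.5902742  -0.09428535 -0.80167739]
[ 0.25154706 -0.59881591  0.22158411] [-1.79901348e+02  6.94115520e-03  2.27936792e+01] [ 0.24724341 -0.81684624  0.00089417] 0.1
```

View pics/top0.png

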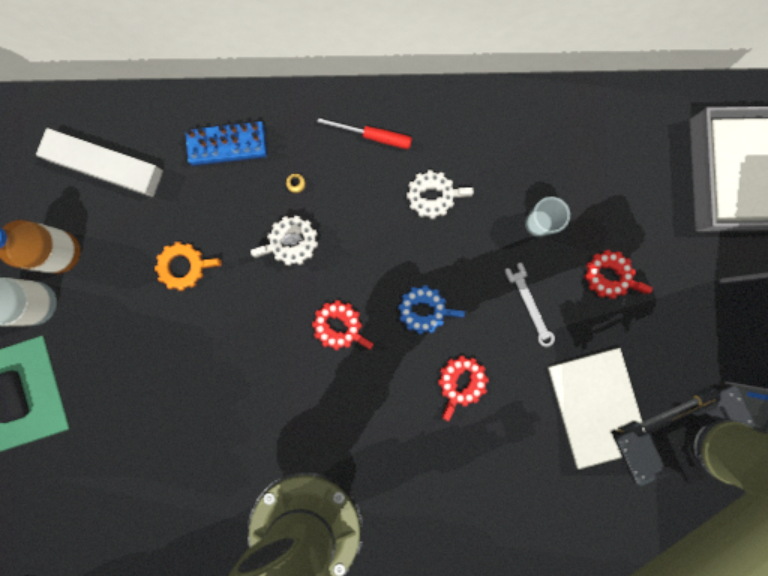

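View pics/scene0.png

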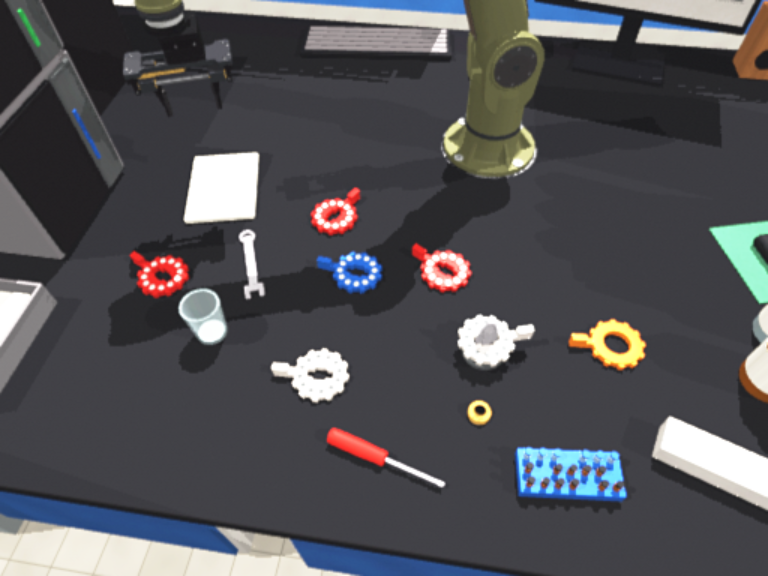

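The top view shows the spindle with the fixed white plate at (292,240), its tab pointing left. The blue plate is at (423,309) and the loose white one at (432,194), both with tabs pointing right. The orange plate is at (180,266), and the scene view agrees.

```bash
cat >> h.py <<'E'
def blob(n,im,d,kind,near,r=0.1,zb=0.0,zt=None):
    """centre & tab point of plate; near = approx xy of the centre; zb underside height"""
    P=cloud(n,d); hsv=cv2.cvtColor(im,cv2.COLOR_RGB2HSV); h,s,v=[hsv[...,i].astype(int) for i in range(3)]
    near=np.array(near); reg=(np.hypot(P[...,0]-near[0],P[...,1]-near[1])<r)&(d>0)
    m={"blue":(s>100)&(h>95)&(h<130)&(v>50),"white":(s<60)&(v>110),"orange":(h>8)&(h<25)&(s>120)}[kind]
    z=P[...,2]
    lo,hi=reg&(z>zb+0.008)&(z<zb+0.019),reg&m&(z>zb+0.020)&(z<zb+0.032)
    return P,lo,hi,m&reg
def topfit(n,m,near,zb):
    # filled mask on the plate-top plane: disc by opening, tab by the rest
    v,u=np.nonzero(m); Q=np.array([ray(n,(a,b),zb+.014)[:2] for a,b in zip(u,v)]); T=np.array([ray(n,(a,b),zb+.025)[:2] for a,b in zip(u,v)])
    c=np.array(near,float)
    for _ in range(15):
        rr=np.hypot(*(Q-c).T); q=Q[rr<.053]; (a,b),rad=cv2.minEnclosingCircle((q*1000).astype(np.float32)); c=.5*c+.5*np.array([a,b])/1000
    rt=np.hypot(*(T-c).T); k=T[(rt>.060)&(rt<.09)]
    return c,rad,k.mean(0) if len(k) else None,len(k)
E
python3 - <<'E'
from h import *
for n in("top","scene"):
    f=np.load(f"pics/{n}0.npz"); im,d=f["im"],f["d"]
    P=cloud(n,d)
    px={"top":dict(blue=(423,309),white=(432,194),hub=(292,240),orange=(180,266)),"scene":dict(blue=(356,271),white=(319,375),hub=(487,341),orange=(617,344))}[n]
    for k,(u,v) in px.items():
        zb=.030 if k=="hub" else 0; near=ray(n,(u/1.5,v/1.5),zb+.014)[:2]
        kind="white" if k=="hub" else k
        P,lo,hi,m=blob(n,im,d,kind,near,zb=zb)
        c,rad,t,nk=topfit(n,m,near,zb)
        l=P[lo&m][:,:2]; H=P[hi][:,:2]
        (a,b),r2=cv2.minEnclosingCircle((l[np.hypot(*(l-c).T)<.055]*1000).astype(np.float32))
        print(n,k,near.round(3),"ray c",c.round(4),round(rad,1),"tab",t,nk,"| cloud c",round(a/1000,4),round(b/1000,4),round(r2,1),"tab",np.median(H,0) if len(H) else 0,len(H))
        if t is not None: print("   ang",np.degrees(np.arctan2(*(t-c)[::-1])).round(1), np.linalg.norm(t-c).round(4))
    if n=="top":
        z=P[...,2]; m=np.hypot(P[...,0]-.55,P[...,1]+.1)<.3
        q=P[m&(z>.085)&(z<.11)]; print("nose",q.mean(0),len(q))
E
```

```text
top blue [ 0.445 -0.248] ray c [ 0.4443 -0.2481] 52.8 tab [ 0.43487504 -0.3188611 ] 37 | cloud c 0.4431 -0.248 52.4 tab [ 0.43736757 -0.31414333] 35
   ang -97.6 0.0714
top white [ 0.683 -0.271] ray c [ 0.6828 -0.2713] 53.0 tab [ 0.6854894  -0.34242737] 46 | cloud c 0.6849 -0.2711 52.9 tab [ 0.68944606 -0.3383144 ] 37
   ang -87.9 0.0712Traceback (most recent call last):
  File "<stdin>", line 10, in <module>
  File "h.py", line 22, in topfit
    v,u=np.nonzero(m); Q=np.array([ray(n,(a,b),zb+.014)[:2] for a,b in zip(u,v)]); T=np.array([ray(n,(a,b),zb+.025)[:2] for a,b in zip(u,v)])
                                   ~~~^^^^^^^^^^^^^^^^^
  File "h.py", line 6, in ray
    K,R,t=cam(n); c=-R.T@t; d=R.T@np.linalg.solve(K,np.array([uv[0],uv[1],1.])); return c+d*(z-c[2])/d[2]
          ~~~^^^
  File "h.py", line 4, in cam
    m=env.camera_model(n); R=cv2.Rodrigues(np.array(m["rvec"],float))[0]; return np.array(m["K"],float),R,np.array(m["tvec"],float).ravel()
ValueError: time passes only in moves, steps and waits
```

```bash
sed -i 's/^def cam(n):/import functools\n@functools.lru_cache(None)\ndef cam(n):/' h.py
cat > m.py <<'E'
from h import *
for n in("top","scene"):
    f=np.load(f"pics/{n}0.npz"); im,d=f["im"],f["d"]
    px={"top":dict(blue=(423,309),white=(432,194),hub=(292,240),orange=(180,266)),"scene":dict(blue=(356,271),white=(319,375),hub=(487,341),orange=(617,344))}[n]
    for k,(u,v) in px.items():
        zb=.030 if k=="hub" else 0; near=ray(n,(u/1.5,v/1.5),zb+.014)[:2]
        kind="white" if k=="hub" else k
        P,lo,hi,m=blob(n,im,d,kind,near,zb=zb)
        c,rad,t,nk=topfit(n,m,near,zb)
        l=P[lo&m][:,:2]; H=P[hi][:,:2]
        (a,b),r2=cv2.minEnclosingCircle((l[np.hypot(*(l-c).T)<.055]*1000).astype(np.float32))
        print(n,k,"ray c",c.round(4),round(rad,1),"tab",t.round(4),nk,"| cloud c",round(a/1000,4),round(b/1000,4),round(r2,1),"tab",np.median(H,0) if len(H) else 0,len(H),
         "ang",np.degrees(np.arctan2(*(t-c)[::-1])).round(1), np.linalg.norm(t-c).round(4))
    z=P[...,2]; P=cloud(n,d); m=np.hypot(P[...,0]-.59,P[...,1]+.05)<.06
    q=P[m&(P[...,2]>.08)&(P[...,2]<.11)]; print("nose",q.mean(0),len(q))
E
python3 m.py
```

```text
top blue ray c [ 0.4443 -0.2481] 52.8 tab [ 0.4349 -0.3189] 37 | cloud c 0.4431 -0.248 52.4 tab [ 0.43736757 -0.31414333] 35 ang -97.6 0.0714
top white ray c [ 0.6828 -0.2713] 53.0 tab [ 0.6855 -0.3424] 46 | cloud c 0.6849 -0.2711 52.9 tab [ 0.68944606 -0.3383144 ] 37 ang -87.9 0.0712
top hub ray c [0.5872 0.017 ] 52.6 tab [0.563  0.0841] 48 | cloud c 0.5879 0.0197 51.7 tab [0.5680158  0.07781632] 51 ang 109.8 0.0713
top orange ray c [0.5408 0.2519] 52.9 tab [0.5467 0.1784] 54 | cloud c 0.5422 0.2532 52.9 tab [0.54900142 0.1868626 ] 37 ang -85.4 0.0738
nose [0.59082743 0.00736185 0.0847465 ] 5
scene blue ray c [ 0.4501 -0.2481] 52.8 tab [ 0.455  -0.3033] 78 | cloud c 0.4474 -0.2497 51.5 tab [ 0.43785075 -0.31583157] 33 ang -85.0 0.0554
scene white ray c [ 0.6891 -0.269 ] 52.9 tab [ 0.6928 -0.3405] 89 | cloud c 0.6866 -0.2722 51.7 tab [ 0.68936661 -0.33834518] 47 ang -87.0 0.0716
scene hub ray c [0.5954 0.0173] 52.9 tab [0.5732 0.0816] 68 | cloud c 0.5882 0.0179 52.3 tab [0.57304021 0.07015769] 82 ang 109.0 0.068
scene orange ray c [0.5473 0.2547] 52.8 tab [0.5645 0.1852] 78 | cloud c 0.5474 0.2531 52.0 tab [0.55386323 0.17989493] 5 ang -76.1 0.0716
nose [0.59306491 0.00640641 0.08638739] 12
```

Call:
drive_tool(moves=[7.03,-4.72,2.5,-6.0,60,7.03,-4.72,2.5,-6.0,60,7.03,-4.72,2.5,-6.0,60,7.03,-4.72,2.5,-6.0,60,7.03,-4.72,2.5,-6.0,60], squeeze=50)

```text
time_s: 0.72
tool_pos: [0.4171, -0.347, 0.1334]
tool_rot: [-180.0, 0.0, 76.9]
force: [1.7, -0.9, -0.6]
grip_width: 0.0607
grasp_force: 0.0
```

```bash
cat > go.py <<'E'
import sys; from h import *
o=env.get_obs(); p=np.array(o["tool_pos"]); yaw=o["tool_rot"][2]
x,y,z,w=map(float,sys.argv[1:5]); R=cv2.Rodrigues(np.zeros(3))[0]
from scipy.spatial.transform import Rotation as S
R=S.from_euler("xyz",o["tool_rot"],degrees=True).as_matrix()
d=R.T@(np.array([x,y,z])-p)/.04
dy=(w-yaw+180)%360-180
if len(sys.argv)>5: dy=w-yaw
print("pos",p.round(4),"rot",np.round(o["tool_rot"],2),"q",np.round(o["qpos"],1),"F",np.round(o["force"],2),"M",np.round(o["wrist_torque"],2),"t",o["time_s"],"grip",o["grip_width"],o["grasp_force"])
print("units",d.round(3),"turn",round(-dy/10,3))
E
python3 go.py .4375 -.316 .02 83
```

```text
pos [ 0.4171 -0.347   0.1334] rot [-1.800e+02  1.000e-02  7.685e+01] q [ 55.3  10.1 -20.2 104.4   3.8  66.2  20.7] F [ 1.75 -0.9  -0.6 ] M [-0.1  -0.14 -0.02] t 0.725 grip 0.060660383769345995 0.0
units [0.873 0.321 2.834] turn -0.615
```

Call:
drive_tool(moves=[0.87,0.32,2.0,-0.6,50,0.87,0.32,2.83,-0.6,50,0.87,0.32,3.2,-0.6,50,0.87,0.32,3.22,-0.6,50,0.87,0.32,3.22,-0.6,50])

```text
time_s: 1.35
tool_pos: [0.438, -0.3201, 0.0074]
tool_rot: [179.8, 0.1, 82.4]
force: [0.7, 0.0, 0.2]
grip_width: 0.05
grasp_force: 0.0
```

```bash
python3 go.py .4375 -.316 .004 83; python3 -c "
from h import *
save('scene','pics/s1.png')
im,d=env.read_camera('top');cv2.imwrite('pics/s1t.png',cv2.resize(im[150:260,220:370,::-1],None,fx=5,fy=5))"
```

```text
pos [ 0.438  -0.3201  0.0074] rot [1.7983e+02 1.3000e-01 8.2410e+01] q [ 51.9  18.8 -21.  110.6   8.5  51.9  19. ] F [0.75 0.05 0.22] M [-0.02 -0.05  0.04] t 1.35 grip 0.0499732840730335 0.0
units [ 0.1   -0.027  0.085] turn -0.059
```

View pics/s1.png

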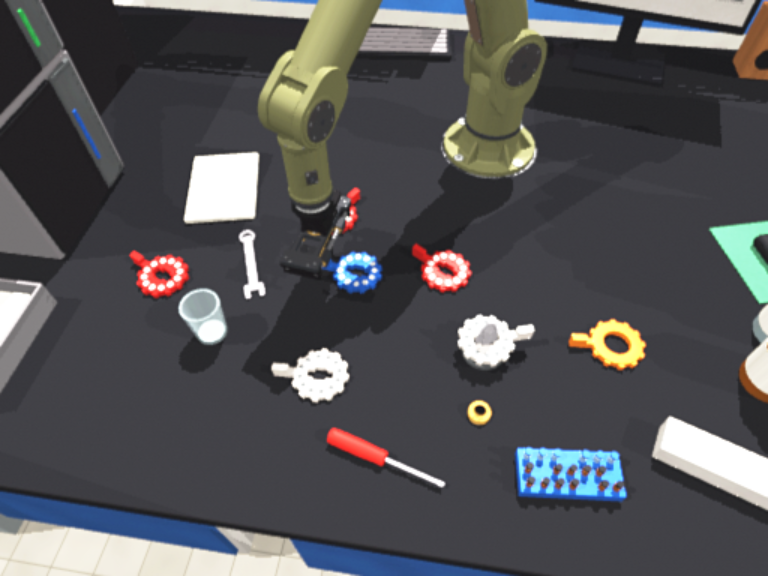

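The gripper at (318,255) straddles the blue tab, clear of its neighbours. Closing now.

Call:
drive_tool(moves=[0,0,0,0,0,0,0,0,0,0,0,0,0,0,0,0,0,0,0,0,0,0,0,0,0], squeeze=50)

```text
time_s: 2.08
tool_pos: [0.4369, -0.318, 0.0052]
tool_rot: [-180.0, 0.0, 82.5]
force: [-0.2, 0.7, -0.6]
grip_width: 0.0115
grasp_force: 50.0
```

Call:
drive_tool(moves=[0,0,-0.4,0,0,0,0,-1.2,0,0,0,0,-2.4,0,0,0,0,-3.3,0,0,0,0,-3.3,0,0])

```text
time_s: 2.7
tool_pos: [0.4393, -0.3194, 0.1417]
tool_rot: [179.6, 0.2, 82.5]
force: [0.3, -0.3, -0.4]
grip_width: 0.0115
grasp_force: 50.0
```

```bash
python3 go.py .4375 -.316 .13 83; python3 -c "
from h import *
im,d=env.read_camera('scene');cv2.imwrite('pics/s2.png',cv2.resize(im[90:240,150:350,::-1],None,fx=4,fy=4));np.savez('pics/s2.npz',im=im,d=d)"
```

```text
pos [ 0.4393 -0.3194  0.1417] rot [179.62   0.25  82.51] q [ 53.6   9.6 -22.4 104.1   4.   66.6  22.5] F [ 0.28 -0.27 -0.38] M [-0.06 -0.08  0.01] t 2.7 grip 0.011542172915244916 49.96648371219635
units [ 0.08  -0.057  0.292] turn -0.049
```

View pics/s2.png

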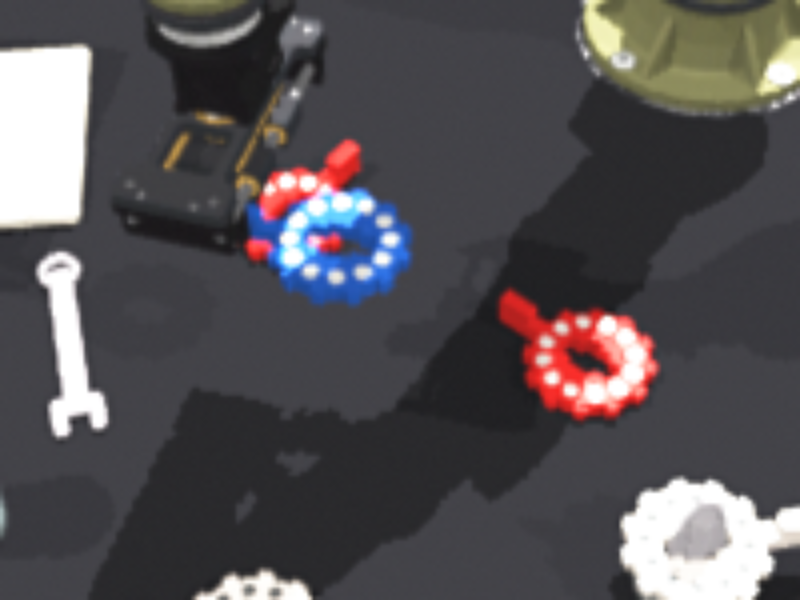

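The blue plate is held, shown at (345,245) in the crop. I'll measure its tilt and centre while heading for the hub.

```bash
cat > held.py <<'E'
import sys; from h import *
from scipy.spatial.transform import Rotation as S
def held(kind,und):
    o=env.get_obs(); p=np.array(o["tool_pos"]); R=S.from_euler("xyz",o["tool_rot"],degrees=True).as_matrix()
    for n in("scene","top"):
        im,d=env.read_camera(n); P=cloud(n,d)
        hsv=cv2.cvtColor(im,cv2.COLOR_RGB2HSV).astype(int); h,s,v=hsv[...,0],hsv[...,1],hsv[...,2]
        z=p[2]+und+.014
        m=(np.hypot(P[...,0]-p[0],P[...,1]-p[1])<.14)&(abs(P[...,2]-z)<.012)&(d>0)
        m&=((h>95)&(h<130)&(s>90)&(v>40))|((s<70)&(v>120)) if kind=="blue" else (s<60)&(v>100)
        Q=P[m]; 
        if len(Q)<50: print(n,"few",len(Q)); continue
        a,b,c=np.linalg.lstsq(np.c_[Q[:,:2]-Q[:,:2].mean(0),np.ones(len(Q))],Q[:,2],rcond=None)[0]
        (x,y),r=cv2.minEnclosingCircle((Q[:,:2]*1000).astype(np.float32))
        g=R.T@np.array([a,b,0])
        cc=np.array([x/1000,y/1000,p[2]]); print(n,len(Q),"tilt(tool x,y) deg",np.degrees(g[:2]).round(1),"ztop-tcp",(c-p[2]).round(4),"centre",cc[:2].round(4),"r",round(r,1),"rel tool mm",(R.T@(cc-p)*1000).round(1))
if __name__=="__main__": held(sys.argv[1],float(sys.argv[2]))
E
python3 held.py blue -.005
```

```text
scene 706 tilt(tool x,y) deg [-1.7 -0.8] ztop-tcp 0.0063 centre [ 0.447  -0.2561] r 58.2 rel tool mm [63.2  0.9 -0.1]
top 748 tilt(tool x,y) deg [-0.1  0.2] ztop-tcp 0.0061 centre [ 0.4469 -0.2449] r 49.4 rel tool mm [74.3 -0.6 -0.2]
```

Run:
```python
from h import *
for n in("top","scene"):
    f=np.load(f"pics/{n}0.npz"); im,d=f["im"],f["d"]; P=cloud(n,d)
    m=(np.hypot(P[...,0]-.589,P[...,1]-.018)<.03)&(d>0)
    for a,b in((.05,.06),(.06,.075),(.075,.085),(.085,.105)):
        Q=P[m&(P[...,2]>a)&(P[...,2]<b)]; print(n,a,len(Q),Q.mean(0).round(4) if len(Q) else "")
    v,u=np.nonzero(m&(P[...,2]>.05)); g=im[v,u]; print(u.min(),u.max(),v.min(),v.max(),g.mean(0))
im=np.load("pics/top0.npz")["im"]; im2=np.load("pics/scene0.npz")["im"]
a=cv2.resize(im[130:190,155:230,::-1],(400,320)); b=cv2.resize(im2[195:255,290:365,::-1],(400,320)); cv2.imwrite("pics/hub.png",np.hstack([a,b]))
```

```text
top 0.05 7 [0.5859 0.0125 0.0544]
top 0.06 19 [0.5864 0.014  0.0683]
top 0.075 17 [0.5861 0.0145 0.08  ]
top 0.085 21 [0.5879 0.0161 0.0921]
187 199 155 161 [168.953125 168.015625 167.4375  ]
scene 0.05 28 [0.5937 0.0137 0.0548]
scene 0.06 47 [0.5932 0.0146 0.0676]
scene 0.075 27 [0.5939 0.0129 0.0799]
scene 0.085 31 [0.5912 0.0145 0.091 ]
318 332 214 226 [197.48120301 193.40601504 195.46616541]
```

View pics/hub.png

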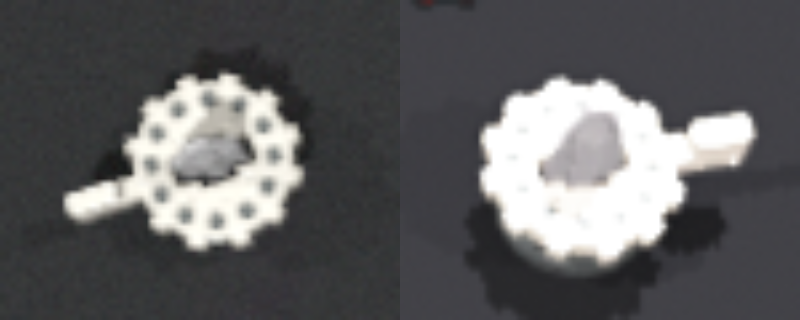

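```bash
python3 go.py .612 -.0495 .135 109.5
```

```text
pos [ 0.4364 -0.3176  0.1367] rot [-1.7993e+02 -2.0000e-02  8.2510e+01] q [ 53.6   9.8 -22.3 104.4   4.1  66.6  22.5] F [ 0.75 -0.22 -0.13] M [-0.06 -0.03 -0.01] t 2.85 grip 0.011795517924616286 49.96635317802429
units [7.218 3.479 0.041] turn -2.699
```

Call:
drive_tool(moves=[1.2,0.6,0,-0.5,0,2.6,1.2,0,-1.0,0,4.0,1.9,0,-1.5,0,5.4,2.6,0,-2.1,0,6.6,3.2,0,-2.5,0])

```text
time_s: 3.48
tool_pos: [0.5983, -0.0705, 0.1356]
tool_rot: [-179.9, -0.1, 107.7]
force: [0.6, -0.9, -1.1]
grip_width: 0.0116
grasp_force: 50.0
```

Call:
drive_tool(moves=[0,0,0,0,0,0,0,0,0,0])

```text
time_s: 3.72
tool_pos: [0.5972, -0.0733, 0.1355]
tool_rot: [-179.8, -0.1, 107.5]
force: [-0.1, -0.3, -0.4]
grip_width: 0.0117
grasp_force: 50.0
```

```bash
python3 go.py .612 -.0495 .135 109.5; python3 held.py blue -.005; python3 go.py .612 -.0495 .135 109.5
```

```text
pos [ 0.5972 -0.0733  0.1355] rot [-1.7982e+02 -5.0000e-02  1.0751e+02] q [ 33.1  19.3 -34.6  95.4  11.6  69.1  13.3] F [-0.1  -0.31 -0.38] M [-0.11 -0.08 -0.01] t 3.725 grip 0.01172895296121168 49.96607065200806
units [0.457 0.533 0.012] turn -0.199
scene 375 tilt(tool x,y) deg [-0.1 -1.4] ztop-tcp 0.0061 centre [ 0.5802 -0.0225] r 67.2 rel tool mm [53.6 -0.9  0.1]
top few 0
pos [ 0.5972 -0.0749  0.1362] rot [-1.7987e+02  1.0000e-02  1.0735e+02] q [ 33.2  19.2 -34.5  95.4  11.6  69.1  13.3] F [ 0.76 -0.34 -0.61] M [-0.08 -0.12  0.01] t 3.825 grip 0.0115592600285269 49.966283440589905
units [0.496 0.542 0.029] turn -0.215
```

Call:
drive_tool(moves=[0.2,0.25,0.2,-0.1,0,0.48,0.54,0.4,-0.2,0,0.48,0.54,0.55,-0.2,0,0.48,0.54,0.55,-0.2,0])

```text
time_s: 4.32
tool_pos: [0.6126, -0.048, 0.1142]
tool_rot: [-179.9, -0.0, 109.5]
force: [-0.6, -0.3, -0.5]
grip_width: 0.0115
grasp_force: 50.0
```

```bash
python3 go.py .612 -.0495 .049 109.5;python3 -c "
from h import *
im,d=env.read_camera('scene');cv2.imwrite('pics/s3.png',cv2.resize(im[160:270,260:400,::-1],None,fx=5.5,fy=5.5));np.savez('pics/s3.npz',im=im,d=d)"
```

```text
pos [ 0.6126 -0.048   0.1142] rot [-1.7990e+02 -3.0000e-02  1.0954e+02] q [ 30.4  22.1 -35.   94.9  13.5  67.4  11.7] F [-0.58 -0.27 -0.52] M [-0.09 -0.14  0.02] t 4.325 grip 0.011493516500564483 49.966190457344055
units [-0.032 -0.023  1.631] turn 0.004
```

View pics/s3.png

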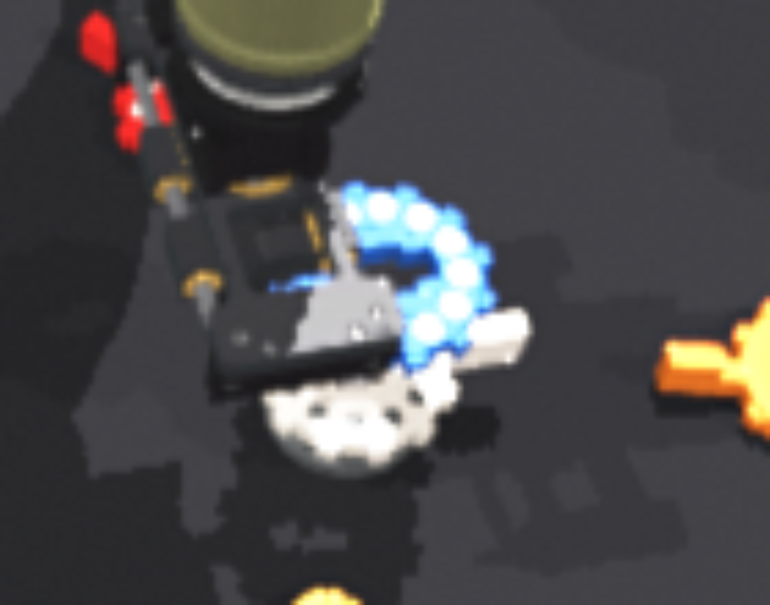

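The blue disc is above the fixed plate, with its visible arc around (430,280) in the crop. I'll fit the circle to that arc.

```bash
cat > arc.py <<'E'
import sys; from h import *
from scipy.optimize import least_squares
def arc(im,d,kind,ztop,guess,n="scene"):
    """circle of known radius through the outline of the visible part of the plate's top, rays on its plane"""
    hsv=cv2.cvtColor(im,cv2.COLOR_RGB2HSV).astype(int); h,s,v=hsv[...,0],hsv[...,1],hsv[...,2]; P=cloud(n,d)
    m=(abs(P[...,2]-ztop)<.008)&(np.hypot(P[...,0]-guess[0],P[...,1]-guess[1])<.065)
    m&=((h>90)&(h<130)&(s>60))|((s<70)&(v>150)) if kind=="blue" else (s<60)&(v>110)
    v_,u_=np.nonzero(m); Q=np.array([ray(n,(a,b),ztop)[:2] for a,b in zip(u_,v_)])
    c=np.array(guess,float)
    a=np.degrees(np.arctan2(*(Q-c).T[::-1])); b=(a//10).astype(int)
    out=[Q[b==k][np.argmax(np.hypot(*(Q[b==k]-c).T))] for k in np.unique(b) if (b==k).sum()>8]
    out=np.array(out); rr=np.hypot(*(out-c).T); keep=(rr>.035)&(rr<.062); out=out[keep]
    f=least_squares(lambda x:np.hypot(*(out-x).T)-.0495,c,loss="soft_l1",f_scale=.002)
    return f.x.round(4),len(out),(np.hypot(*(out-f.x).T)*1000).round(0)
if __name__=="__main__":
    f=np.load("pics/s3.npz"); print(arc(f["im"],f["d"],"blue",.123,(.589,.018)))
    f=np.load("pics/scene0.npz"); print("hub",arc(f["im"],f["d"],"white",.044,(.589,.018)))
    print("blue0",arc(f["im"],f["d"],"blue",.014,(.447,-.249)))
    f=np.load("pics/top0.npz"); print("hub",arc(f["im"],f["d"],"white",.044,(.589,.018),"top"))
    print("blue0",arc(f["im"],f["d"],"blue",.014,(.447,-.249),"top"))
E
python3 arc.py
```

```text
(array([0.5928, 0.0161]), 20, array([47., 49., 50., 51., 50., 47., 51., 49., 48., 51., 50., 46., 51.,
       50., 46., 50., 51., 47., 51., 51.]))
hub (array([0.5919, 0.0153]), 31, array([49., 50., 45., 48., 50., 47., 50., 49., 45., 48., 50., 46., 50.,
       52., 48., 52., 46., 51., 49., 44., 50., 49., 44., 48., 47., 48.,
       62., 62., 44., 48., 49.]))
blue0 (array([ 0.4503, -0.2472]), 32, array([47., 48., 48., 47., 49., 51., 48., 48., 49., 44., 48., 46., 44.,
       48., 47., 47., 52., 46., 51., 50., 47., 50., 49., 44., 48., 49.,
       46., 51., 46., 46., 50., 48.]))
hub (array([0.5878, 0.0174]), 36, array([44., 49., 48., 45., 49., 49., 44., 50., 49., 43., 49., 50., 45.,
       49., 47., 45., 49., 48., 45., 49., 48., 45., 49., 49., 44., 46.,
       49., 42., 56., 62., 44., 47., 48., 43., 48., 47.]))
blue0 (array([ 0.4458, -0.2454]), 36, array([44., 47., 48., 44., 49., 47., 43., 62., 55., 43., 45., 49., 44.,
       43., 48., 46., 44., 49., 48., 43., 49., 48., 43., 50., 45., 45.,
       50., 44., 49., 49., 45., 49., 47., 44., 48., 47.]))
```

Through the same camera, plate and hub agree to about 1 mm, so I'm descending.

Call:
drive_tool(moves=[0,0,0.2,0,0,0,0,0.45,0,0,0,0,0.7,0,0,0,0,0.9,0,0,0,0,1.05,0,0])

```text
time_s: 5.0
tool_pos: [0.6129, -0.0481, 0.0725]
tool_rot: [-180.0, -0.0, 109.5]
force: [-0.4, -0.1, -0.7]
grip_width: 0.0117
grasp_force: 50.0
```

```bash
python3 go.py .612 -.0495 .049 109.5
```

```text
pos [ 0.6129 -0.0481  0.0725] rot [-1.7997e+02 -2.0000e-02  1.0951e+02] q [ 29.7  24.5 -34.2  97.   15.1  63.2  10.5] F [-0.38 -0.1  -0.72] M [-0.01 -0.13  0.06] t 5.0 grip 0.011671553439345242 49.966498017311096
units [-0.025 -0.033  0.586] turn 0.001
```

Call:
drive_tool(moves=[0,0,0.2,0,0,0,0,0.38,0,0,0,0,0.5,0,0,0,0,0.58,0,0,0,0,0.58,0,0])

```text
time_s: 5.62
tool_pos: [0.6131, -0.0482, 0.0499]
tool_rot: [-180.0, -0.0, 109.5]
force: [0.8, -0.4, -0.5]
grip_width: 0.0117
grasp_force: 50.0
```

```bash
python3 go.py .612 -.0495 .049 109.5
```

```text
pos [ 0.6131 -0.0482  0.0499] rot [-179.98   -0.    109.51] q [ 29.2  25.9 -33.7  98.   16.1  61.    9.8] F [ 0.82 -0.43 -0.52] M [-0.06 -0.16 -0.02] t 5.625 grip 0.011656861258703756 49.96649980545044
units [-0.023 -0.036  0.022] turn 0.001
```

Call:
drive_tool(moves=[0,0,0.04,0,0,0,0,0.04,0,0,0,0,0.04,0,30,0,0,0.04,0,45,0,0,0.04,0,45])

```text
time_s: 6.25
tool_pos: [0.6131, -0.0482, 0.0483]
tool_rot: [-180.0, -0.0, 109.5]
force: [-0.4, -0.5, -0.3]
grip_width: 0.0338
grasp_force: 0.0
```

Call:
drive_tool(moves=[0,0,0,0,45,0,0,-0.4,0,45,0,0,-1.5,0,45,0,0,-2.8,0,45,0,0,-2.8,0,45])

```text
time_s: 6.88
tool_pos: [0.6167, -0.0477, 0.1668]
tool_rot: [179.5, 0.3, 109.5]
force: [-0.9, 0.2, -0.3]
grip_width: 0.0453
grasp_force: 0.0
```

```bash
python3 go.py .689 -.339 .12 -87
```

```text
pos [ 0.6167 -0.0477  0.1668] rot [179.47   0.27 109.52] q [ 31.   19.5 -35.8  91.6  12.   72.1  12.7] F [-0.86  0.24 -0.29] M [ 0.04 -0.11  0.03] t 6.875 grip 0.04527080355021015 0.0
units [-7.462 -0.741  1.199] turn -16.348
```

Call:
drive_tool(moves=[-1.4,-0.15,0,0.3,45,-2.9,-0.3,0,0.6,45,-4.4,-0.45,0.3,1.0,45,-5.9,-0.6,0.7,1.4,45,-7.4,-0.75,1.1,1.65,45])

```text
time_s: 7.5
tool_pos: [0.6839, -0.339, 0.116]
tool_rot: [-180.0, 0.0, 92.9]
force: [0.8, 0.7, -0.5]
grip_width: 0.045
grasp_force: 0.0
```

Call:
drive_tool(moves=[0,0,0,0,45])

```text
time_s: 7.62
tool_pos: [0.6803, -0.345, 0.112]
tool_rot: [-179.6, 0.1, 92.5]
force: [-0.5, 1.0, -0.7]
grip_width: 0.045
grasp_force: 0.0
```

```bash
python3 - <<'E'
from h import *; from arc import arc
A=[]
for n,w in(("scene",(195,255,290,365)),("top",(130,190,155,230))):
    im,d=env.read_camera(n); a,b,c,e=w; A.append(cv2.resize(im[a-5:b+5,c-10:e+10,::-1],(400,300)))
    print(n,arc(im,d,"blue",.058,(.589,.016),n)[:2])
    P=cloud(n,d); m=(np.hypot(P[...,0]-.589,P[...,1]-.016)<.046)&(np.hypot(P[...,0]-.589,P[...,1]-.016)>.026)&(abs(P[...,2]-.058)<.012)&(d>0); Q=P[m]
    print(len(Q),np.median(Q[:,2]),np.degrees(np.linalg.lstsq(np.c_[Q[:,:2]-[.589,.016],np.ones(len(Q))],Q[:,2],rcond=None)[0][:2]))
cv2.imwrite("pics/blue.png",np.hstack(A))
E
python3 go.py .689 -.339 .004 93
```

```text
scene (array([0.5935, 0.0174]), 32)
549 0.05632460017056288 [-0.61387485  0.14473774]
top (array([0.5891, 0.02  ]), 32)
475 0.05733041203880079 [0.62818128 0.69553869]
pos [ 0.683  -0.3374  0.1151] rot [-1.7991e+02 -1.0000e-01  9.2930e+01] q [ 39.9  37.7 -25.   70.5  15.4  75.1  18.5] F [-0.61  0.86  0.28] M [ 0.05 -0.08 -0.02] t 7.725 grip 0.04479248464115008 0.0
units [-0.052  0.152  2.776] turn -0.007
```

View pics/blue.png

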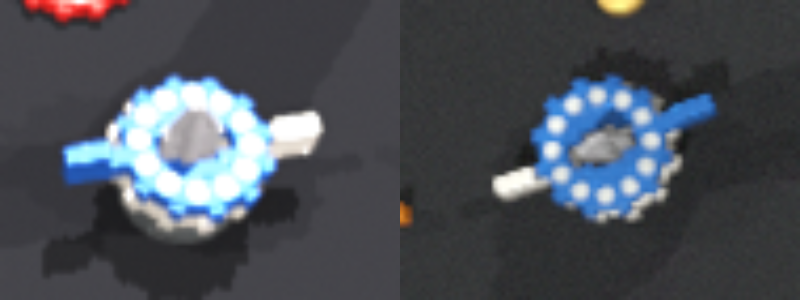

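Blue is home and level, its tab at (90,160) in the left crop, opposite the white fixed tab at (300,135). The white plate needs a half turn, which joint 7 cannot do in one grasp, so I'll turn it part-way on the bench and regrasp.

Call:
drive_tool(moves=[0,0.15,1.2,0,45,0,0.15,2.3,0,45,0,0.15,2.75,0,45,0,0.15,2.75,0,45,0,0.15,2.75,0,45])

```text
time_s: 8.35
tool_pos: [0.6914, -0.337, 0.0093]
tool_rot: [179.8, 0.1, 93.0]
force: [0.3, 0.7, 0.8]
grip_width: 0.0449
grasp_force: 0.0
```

Call:
drive_tool(moves=[0,0,0,0,0,0,0,0,0,0,0,0,0,0,0,0,0,0,0,0,0,0,0,0,0])

```text
time_s: 8.98
tool_pos: [0.6896, -0.337, 0.0065]
tool_rot: [-180.0, 0.0, 93.0]
force: [-1.8, -0.2, 1.0]
grip_width: 0.0118
grasp_force: 50.0
```

```bash
python3 go.py .689 -.339 .004 93
```

```text
pos [ 0.6896 -0.337   0.0065] rot [-1.7999e+02  1.0000e-02  9.3000e+01] q [ 39.   43.4 -23.6  74.5  17.6  65.7  16.9] F [-1.79 -0.23  0.95] M [ 0.02  0.05 -0.  ] t 8.975 grip 0.011801108292537955 49.98828113079071
units [-0.05  -0.018  0.063] turn 0.0
```

Call:
drive_tool(moves=[0,0,-0.4,0,0,0,0,-0.6,-0.6,0,0,0,-0.6,-1.4,0,0,0,-0.6,-2.3,0,0,0,-0.6,-3.2,0])

```text
time_s: 9.6
tool_pos: [0.6901, -0.337, 0.0317]
tool_rot: [180.0, 0.1, 125.3]
force: [-0.6, 0.9, -0.5]
grip_width: 0.0116
grasp_force: 50.0
```

Call:
drive_tool(moves=[0,0,0,-0.8,0,0,0,0,-1.3,0,0,0,0.3,-1.5,0,0,0,0.5,-1.5,0,0,0,0.6,-1.5,0])

```text
time_s: 10.22
tool_pos: [0.689, -0.3366, 0.0065]
tool_rot: [-179.9, -0.1, 139.9]
force: [-6.1, 2.3, 13.6]
grip_width: 0.0115
grasp_force: 50.0
```

Call:
drive_tool(moves=[0,0,0,0,0,0,0,0,0,45,0,0,0,0,45,0,0,0,0,45])

```text
time_s: 10.72
tool_pos: [0.6898, -0.3368, 0.0064]
tool_rot: [180.0, 0.0, 140.0]
force: [0.2, -0.9, -0.2]
grip_width: 0.0342
grasp_force: 0.0
```

```bash
python3 go.py .689 -.339 .06 -40
```

```text
pos [ 0.6898 -0.3368  0.0064] rot [1.8e+02 1.0e-02 1.4e+02] q [ 44.2  45.4 -32.4  74.2  24.5  67.2  60.2] F [ 0.17 -0.86 -0.24] M [ 0.09 -0.14 -0.01] t 10.725 grip 0.03419215458117116 0.0
units [-0.019 -0.054 -1.341] turn -18.0
```

Call:
drive_tool(moves=[0,0,-0.4,0,45,0,0,-1.5,0,45,0,0,-1.7,1.0,45,0,0,-1.7,2.0,45,0,0,-1.7,3.0,45])

```text
time_s: 11.35
tool_pos: [0.6904, -0.337, 0.0764]
tool_rot: [179.9, 0.1, 109.7]
force: [-0.4, -0.1, 0.1]
grip_width: 0.045
grasp_force: 0.0
```

Call:
drive_tool(moves=[0,0,0,1.0,45,0,0,0,2.0,45,0,0,0,3.0,45,0,0,0,4.0,45,0,0,0,5.0,45])

```text
time_s: 11.98
tool_pos: [0.6903, -0.3367, 0.076]
tool_rot: [179.9, -0.0, 59.7]
force: [-0.5, -0.2, -0.2]
grip_width: 0.0452
grasp_force: 0.0
```

Call:
drive_tool(moves=[0,0,0,1.0,45,0,0,0,2.0,45,0,0,0,3.0,45,0,0,0,4.0,45,0,0,0,5.0,45])

```text
time_s: 12.6
tool_pos: [0.6904, -0.3365, 0.076]
tool_rot: [180.0, -0.1, 9.7]
force: [-0.2, -0.2, 0.7]
grip_width: 0.0448
grasp_force: 0.0
```

Call:
drive_tool(moves=[0,0,0,1.0,45,0,0,0,2.0,45,0,0,0,3.0,45,0,0,0,4.0,45,0,0,0,5.0,45])

```text
time_s: 13.22
tool_pos: [0.6905, -0.3364, 0.0759]
tool_rot: [-179.9, -0.1, -40.3]
force: [-0.1, 0.3, -0.5]
grip_width: 0.0448
grasp_force: 0.0
```

```bash
python3 go.py .6898 -.3368 .0055 -40; python3 -c "
from h import *
for n in ('scene','top'):
    im,d=env.read_camera(n);np.savez(f'pics/w_{n}.npz',im=im,d=d)
    from arc import arc
    print(arc(im,d,'white',.014,(.6377,-.293),n)[:2])"
```

```text
pos [ 0.6905 -0.3364  0.0759] rot [-1.7993e+02 -7.0000e-02 -4.0280e+01] q [  23.8   37.5    0.3   72.5   -0.2   69.9 -106.1] F [-0.1   0.34 -0.52] M [ 0.1   0.03 -0.04] t 13.225 grip 0.04476260514708788 0.0
units [-0.008  0.02   1.761] turn -0.028
(array([ 0.6413, -0.2947]), 22)
(array([ 0.637 , -0.2946]), 7)
```

Call:
drive_tool(moves=[0,0,0.8,0,45,0,0,1.5,0,45,0,0,1.75,0,45,0,0,1.75,0,45,0,0,1.75,0,30])

```text
time_s: 13.95
tool_pos: [0.6909, -0.3374, 0.0064]
tool_rot: [-180.0, -0.2, -39.9]
force: [-0.6, -0.2, 0.9]
grip_width: 0.0407
grasp_force: 0.0
```

Call:
drive_tool(moves=[0,0,0,0,0,0,0,0,0,0,0,0,0,0,0,0,0,0,0,0,0,0,0,0,0])

```text
time_s: 14.58
tool_pos: [0.6898, -0.337, 0.0048]
tool_rot: [180.0, -0.0, -40.0]
force: [-0.6, -0.1, 1.4]
grip_width: 0.0115
grasp_force: 50.0
```

Call:
drive_tool(moves=[0,0,-0.4,0,0,0,0,-1.2,0,0,0,0,-2.2,0,0,0,0,-3.1,0,0,0,0,-3.4,0,0])

```text
time_s: 15.2
tool_pos: [0.6914, -0.3376, 0.1448]
tool_rot: [-179.9, -0.3, -40.0]
force: [-0.1, 0.2, -1.2]
grip_width: 0.0121
grasp_force: 50.0
```

```bash
python3 go.py .6898 -.3368 .0055 -40; python3 held.py white -.006;python3 -c "
from h import *
from arc import arc
from scipy.spatial.transform import Rotation as S
for n in ('scene','top'):
    o=env.get_obs();p=np.array(o['tool_pos']);R=S.from_euler('xyz',o['tool_rot'],degrees=True).as_matrix()
    im,d=env.read_camera(n)
    c,k,_=arc(im,d,'white',p[2]+.008,p[:2]-.069*R[:2,0],n); print(c,k,R.T@np.array([*(c-p[:2]),0]))"
python3 go.py .6898 -.3368 .0055 -40
```

```text
pos [ 0.6914 -0.3376  0.1448] rot [-179.91   -0.33  -39.99] q [  23.8   34.9    0.4   68.6   -0.2   76.2 -105.8] F [-0.06  0.23 -1.17] M [ 0.07  0.01 -0.01] t 15.2 grip 0.012130645466327902 49.99843776226044
units [-0.063  0.015  3.481] turn 0.001
scene 488 tilt(tool x,y) deg [-0.6  0.9] ztop-tcp 0.006 centre [ 0.6515 -0.3036] r 64.9 rel tool mm [-52.3  -0.5  -0.3]
top 146 tilt(tool x,y) deg [2.4 1.9] ztop-tcp 0.0074 centre [ 0.6497 -0.2654] r 36.8 rel tool mm [-78.3 -28.5  -0.4]
[ 0.6427 -0.2943] 20 [-0.0642155  -0.00214556 -0.00019126]
[ 0.6351 -0.2933] 8 [-6.97269114e-02  1.72899241e-03  1.35213001e-06]
pos [ 0.689  -0.3365  0.1388] rot [ 1.7996e+02  1.3000e-01 -3.9990e+01] q [  23.8   35.2    0.4   68.9   -0.2   76.1 -105.8] F [-0.32 -0.41 -1.5 ] M [ 0.07 -0.    0.01] t 15.4 grip 0.01167835845769564 49.9984073638916
units [ 0.029 -0.01   3.333] turn 0.001
```

Call:
drive_tool(moves=[-0.8,-0.5,0,-0.8,0,-1.8,-1.2,0,-1.8,0,-2.9,-1.9,0,-2.8,0,-4.0,-2.6,0,-3.8,0,-5.0,-3.3,0,-4.8,0])

```text
time_s: 16.02
tool_pos: [0.6193, -0.1051, 0.1381]
tool_rot: [-179.9, 0.2, 8.4]
force: [0.4, 0.7, -0.6]
grip_width: 0.0116
grasp_force: 50.0
```

```bash
python3 go.py .5675 .08 .14 109.5
```

```text
pos [ 0.6193 -0.1051  0.1381] rot [-179.93    0.2     8.37] q [ 17.2  19.4 -12.3  92.    4.3  69.3 -77.6] F [ 0.4   0.71 -0.59] M [-0.01 -0.08  0.06] t 16.025 grip 0.011563164046215092 49.997082352638245
units [-0.607 -4.766 -0.039] turn -10.113
```

Call:
drive_tool(moves=[-0.1,-0.9,0,-0.9,0,-0.25,-2.0,0,-1.9,0,-0.4,-3.1,0,-2.9,0,-0.5,-4.1,0,-3.9,0,-0.6,-4.75,0,-4.9,0])

```text
time_s: 16.65
tool_pos: [0.569, 0.0801, 0.1384]
tool_rot: [-179.8, 0.1, 57.5]
force: [-0.1, -0.0, -1.0]
grip_width: 0.0118
grasp_force: 50.0
```

Call:
drive_tool(moves=[0,0,0,-1.0,0,0,0,0,-2.0,0,0,0,0,-3.0,0,0,0,0,-4.0,0,0,0,0,-5.0,0])

```text
time_s: 17.27
tool_pos: [0.5697, 0.0775, 0.1382]
tool_rot: [-179.8, -0.1, 107.3]
force: [0.9, 0.3, -0.5]
grip_width: 0.0118
grasp_force: 50.0
```

```bash
python3 go.py .5675 .08 .12 109.5
```

```text
pos [0.5697 0.0775 0.1382] rot [-1.7979e+02 -7.0000e-02  1.0734e+02] q [ 16.2  15.2 -30.7  99.1   8.2  68.2   0.6] F [ 0.92  0.32 -0.51] M [ 0.04 -0.09  0.04] t 17.275 grip 0.011769732149826616 49.998376965522766
units [ 0.075 -0.031  0.456] turn -0.216
```

Call:
drive_tool(moves=[0.05,0,0.2,-0.2,0,0.05,0,0.45,-0.2,0,0.05,0,0.45,-0.2,0,0.05,0,0.45,-0.2,0])

```text
time_s: 17.77
tool_pos: [0.5704, 0.0796, 0.1222]
tool_rot: [-180.0, -0.0, 109.0]
force: [0.8, -0.1, -0.2]
grip_width: 0.0117
grasp_force: 50.0
```

```bash
python3 go.py .5675 .08 .0625 109.5
python3 - <<'E'
from h import *; from arc import arc
im,d=env.read_camera("scene"); np.savez("pics/s4.npz",im=im,d=d)
z=env.get_obs()["tool_pos"][2]-.005+.014
print(arc(im,d,"white",z,(.591,.016)))
cv2.imwrite("pics/s4.png",cv2.resize(im[160:270,260:400,::-1],None,fx=5.5,fy=5.5))
E
```

```text
pos [0.5704 0.0796 0.1222] rot [-179.98   -0.    108.97] q [ 16.   16.  -30.8 100.1   8.9  66.3   1.5] F [ 0.84 -0.11 -0.18] M [ 0.07 -0.12 -0.05] t 17.775 grip 0.01174180924630326 49.99853432178497
units [ 0.034 -0.065  1.492] turn -0.053
(array([0.5972, 0.0127]), 36, array([44., 43., 51., 49., 46., 50., 49., 45., 50., 49., 46., 50., 47.,
       50., 52., 46., 52., 44., 49., 50., 45., 49., 48., 43., 47., 48.,
       43., 59., 63., 60., 44., 50., 49., 45., 50., 49.]))
```

View pics/s4.png

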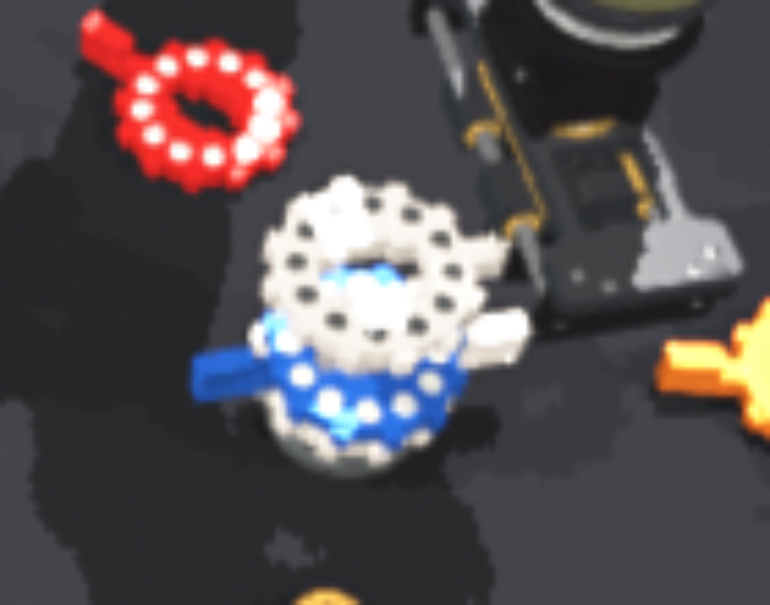

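The white plate hovers over the stack, its disc centred at about (375,270) in the crop. By the same camera it sits about 5 mm off compared with blue at this stage, so I'll correct and descend.

Call:
drive_tool(moves=[0.1,-0.07,0,-0.05,0,0.1,-0.07,0,-0.05,0,0.1,-0.07,0.2,-0.05,0,0.1,-0.07,0.35,-0.05,0,0.1,-0.07,0.5,-0.05,0])

```text
time_s: 18.45
tool_pos: [0.5664, 0.0823, 0.1017]
tool_rot: [-180.0, -0.0, 109.5]
force: [-1.0, -0.0, -0.3]
grip_width: 0.0118
grasp_force: 50.0
```

Call:
drive_tool(moves=[0,0,0.15,0,0,0,0,0.3,0,0,0,0,0.45,0,0,0,0,0.6,0,0,0,0,0.6,0,0])

```text
time_s: 19.08
tool_pos: [0.5661, 0.0823, 0.0778]
tool_rot: [-179.9, -0.0, 109.5]
force: [-0.4, 0.2, -0.7]
grip_width: 0.0115
grasp_force: 50.0
```

```bash
python3 go.py .5675 .08 .0628 109.5
python3 - <<'E'
from h import *; from arc import arc
im,d=env.read_camera("scene")
z=env.get_obs()["tool_pos"][2]-.005+.014
print(arc(im,d,"white",z,(.591,.016))[:2])
E
```

```text
pos [0.5661 0.0823 0.0778] rot [-1.7994e+02 -1.0000e-02  1.0951e+02] q [ 15.3  18.3 -30.5 103.   10.5  61.5   0.5] F [-0.37  0.19 -0.67] M [-0.01 -0.1  -0.01] t 19.075 grip 0.011510472218460412 49.99857187271118
units [-0.066  0.013  0.375] turn 0.001
(array([0.5933, 0.0152]), 35)
```

Underside near 73 mm with no contact. Going home.

Call:
drive_tool(moves=[0,0,0.12,0,0,0,0,0.24,0,0,0,0,0.34,0,0,0,0,0.39,0,0,0,0,0.39,0,0])

```text
time_s: 19.75
tool_pos: [0.5667, 0.0824, 0.0629]
tool_rot: [180.0, 0.0, 109.5]
force: [0.2, 0.5, -1.5]
grip_width: 0.0117
grasp_force: 50.0
```

```bash
python3 go.py .5675 .08 .0628 109.5
```

```text
pos [0.5667 0.0824 0.0629] rot [1.7999e+02 1.0000e-02 1.0951e+02] q [ 15.   19.3 -30.3 103.7  11.1  59.9   0. ] F [ 0.2   0.48 -1.48] M [ 0.03 -0.08  0.02] t 19.75 grip 0.011710024023599216 49.99835193157196
units [-0.064 -0.001  0.002] turn 0.001
```

Call:
drive_tool(moves=[0,0,0.03,0,0,0,0,0.03,0,0,0,0,0.03,0,45,0,0,0.03,0,45,0,0,0.03,0,45])

```text
time_s: 20.38
tool_pos: [0.5665, 0.0823, 0.0615]
tool_rot: [-180.0, 0.0, 109.5]
force: [0.1, -0.1, -0.3]
grip_width: 0.0338
grasp_force: 0.0
```

Call:
drive_tool(moves=[0,0,0,0,45,0,0,-0.4,0,45,0,0,-1.5,0,45,0,0,-2.8,0,45,0,0,-2.8,0,45])

```text
time_s: 21.0
tool_pos: [0.5699, 0.0834, 0.1797]
tool_rot: [179.4, 0.2, 109.5]
force: [1.1, -0.7, -0.7]
grip_width: 0.0448
grasp_force: 0.0
```

Call:
drive_tool(moves=[-0.6,-1.2,0,0,45,-1.2,-2.4,0,0,45,-1.5,-3.6,0,0,45,-1.5,-4.5,0,0,45,-1.5,-4.5,0,0,45])

```text
time_s: 21.62
tool_pos: [0.4149, -0.0356, 0.1735]
tool_rot: [-179.9, 0.1, 109.3]
force: [0.5, -0.1, 0.0]
grip_width: 0.0449
grasp_force: 0.0
```

Run:
```python
from h import *; from arc import arc
A=[]
for n,w in(("scene",(185,260,280,380)),("top",(125,200,140,240))):
    im,d=env.read_camera(n); a,b,c,e=w; A.append(cv2.resize(im[a:b,c:e,::-1],(400,300)))
    print(n,arc(im,d,"white",.072,(.589,.016),n)[:2])
    P=cloud(n,d); r=np.hypot(P[...,0]-.589,P[...,1]-.016); Q=P[(r<.046)&(r>.026)&(abs(P[...,2]-.072)<.015)&(d>0)]
    print(len(Q),np.median(Q[:,2]),np.degrees(np.linalg.lstsq(np.c_[Q[:,:2]-[.589,.016],np.ones(len(Q))],Q[:,2],rcond=None)[0][:2]))
cv2.imwrite("pics/end.png",np.hstack(A)); o=env.get_obs(); print(o["time_s"],o["tool_pos"],o["force"])
```

```text
scene (array([0.5944, 0.0153]), 34)
556 0.07061936788981342 [-0.95106357  0.08111015]
top (array([0.59  , 0.0175]), 34)
503 0.07131898025030392 [0.88601894 0.25946307]
21.725 [ 0.417386   -0.03409684  0.17400165] [ 0.19992902 -0.62308841  0.01056843]
```

View pics/end.png

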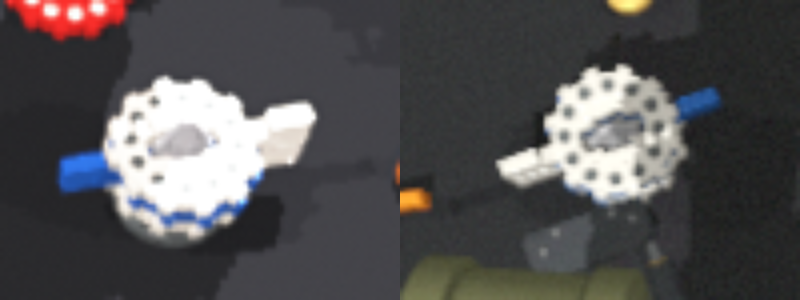

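The white plate is level with its top at about 71 mm, tab at (285,135) in the left crop above the fixed tab, and the blue tab opposite at (85,170). The arm is clear, so I'm handing in.

```bash
python3 -c "
from cell import env
print(env.sign_off())"
```

```text
the job is handed in; nothing more can be done
None
```

The job is handed in at about 22 s of the 72 s, and the sign-off gave no verdict: by camera, both plates sit home and level to about 1°, blue's tab opposite the fixed plate's and white's above it, and I never touched the orange plate.

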